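# Click the notions box shut around its rim

## Robot

A 6-joint arm with a two-finger parallel gripper is mounted at the origin on the work surface. World frame = base frame: x ahead of the robot, y to its left, z up, the work surface at z = 0. Lengths are in m, angles in rad, forces in N, time in s.
With the tool pointing down it reaches from about 0.4 to 0.825 m from the base axis. Payload 7 kg.
Tool frame: the origin (TCP) lies at the very end of the fingers, on their centre line; the grasp point (between the pads) lies 19 mm behind it; z points along the fingers, y is the line along which they close (so a half turn about z gives the same grasp; the last joint's range is limited). The gripper opens to 88 mm and grips with 3 to 60 N. Pads are 19 mm wide; open, the fingers measure 130 mm over their backs; the gripper's body (78 mm by 193 mm) begins 47 mm behind the grasp point.
Start: joints at [1.441, 0.359, 0.012, 0, -1.224, -0.288], TCP at [0.274, 0.617, 0.227] pointing down, gripper open.
Joint ranges: [-3.07, 3.07], [-1.43, 2.12], [-1.02, 1.25], [-3.03, 1.67], [-3.05, -0], [-3.03, 3.03]. Speed limits (rad/s): [2.39, 2.39, 3.01, 3.14, 3.14, 3.14].

## Interface

Orientations are given as [roll, pitch, yaw] about the fixed x, y, z axes, in that order (R = Rz(yaw) Ry(pitch) Rx(roll)).
In Python, from station import arm gives the robot as it stands. The module is installed in compiled form; this text tells all that it offers.
- The arm moves only by the shell command python3 -m crank 'ROWS' [FORCE]. ROWS is JSON, a list of rows, each an object of numbers: "dx", "dy", "dz": the shift along the world's x, y, z in m; "twist": the turn about the world's z in degrees; "grip": the opening, from -1 (shut) to 1 (fully open). A call has exactly 5 rows; each row is the pose to reach, as a shift and turn from the pose commanded when the call began; what a row does not reach only later rows make up. A row lasts 1/12 s, in which the tool goes at most 41.7 mm and 7.16 degrees, less where a joint would pass 70% of its speed; a pose out of reach is approached as far as the arm can. A call with a gripper value outside its range is refused whole. The fingers move at their own pace and stop on an object; FORCE is the grip in N (left out, the last holds). Time passes only in rows, so rows that repeat a pose let the fingers close, or fill a call up. It gives the time, the measured TCP pose, the force, the opening and the grip force at its end, in the units of the state.
- arm.get_state(): the state, without advancing time (a new reading comes with each control period).
- arm.grab_frame(name): name is "side" or "top"; returns the picture (420x560x3 uint8, red, green, blue); there is no depth.
- arm.get_calibration(name): a dict with "fx", "fy", "cx", "cy" (pixels), "cam_to_world" (4x4, takes a point from camera to world coordinates). Camera axes: x right, y down, z forward; pixel columns grow to the right and rows downward; lengths in m; the calibration is good to about 2 mm. A picture is of the moment at which its call begins. get_calibration takes no time and is no camera call.
- arm.job_done(): hands the job in; it is judged then, once.
The state is a dict: "t": time; "q": joint angles; "qd": joint speeds; "joint_efforts": joint torques, N m; "eef_pos": TCP position; "ee_rot": TCP orientation; "force": force on the tool from outside, world axes, zero at the start; "moment": the same for the moment, N m; "width": finger opening in m; "gripper_force": force on a finger pad.
Only numpy, scipy, OpenCV 4.12 (cv2) and the standard library are available. Lean on these libraries where they do the work, as an engineer would, in place of code of your own. Each camera call takes 0.05 s, during which the arm holds its last target. There are 200 camera calls.

## Task

Press the lid of the clear notions box shut all the way round: push down each of the four teal sides of its rim with the fingertips until it clicks. Leave the side with the orange pull tab until last, so that the air can get out there. Only press: do not pick up, tip or shove the box along, and leave the other things on the cart where they are.

Things in the scene. Friction and masses are not known exactly. Their poses are not given: they have to be found in the camera images.
- box: clear plastic box of thread spools, lid on, 170 (x) by 130 mm (y), loose, about 1 kg, any yaw. Origin: centre of its underside. Lid: fixed white panel, top at 62 mm, framed by four teal rim sides 24 mm broad, tops at 76 mm (up) or 68 mm (shut). Orange pull tab at the -x end. All four start up
- side_tab (a joint): teal rim side, 24 by 78 mm, -x end, orange tab (44 mm broad, 26 mm long) on its outer edge. Value = travel straight down: 0 up (open, red seal shows beneath), 0.008 m clicked shut on its stop. A snap: about 8 N starts it, resistance fades to nothing by 0.004 m, beyond which it jumps shut by itself and stays; released sooner it springs up. Press anywhere on top; pressing a shut side does no harm
- side_far (a joint): teal rim side, 24 by 78 mm, at the +x end, at the other end from the tab. Value = travel straight down: 0 up (open, red seal shows beneath), 0.008 m clicked shut on its stop. A snap: about 8 N starts it, resistance fades to nothing by 0.004 m, beyond which it jumps shut by itself and stays; released sooner it springs up. Press anywhere on top; pressing a shut side does no harm
- side_left (a joint): teal rim side, 170 by 24 mm, along the +y edge. Value = travel straight down: 0 up (open, red seal shows beneath), 0.008 m clicked shut on its stop. A snap: about 8 N starts it, resistance fades to nothing by 0.004 m, beyond which it jumps shut by itself and stays; released sooner it springs up. Press anywhere on top; pressing a shut side does no harm
- side_right (a joint): teal rim side, 170 by 24 mm, along the -y edge. Value = travel straight down: 0 up (open, red seal shows beneath), 0.008 m clicked shut on its stop. A snap: about 8 N starts it, resistance fades to nothing by 0.004 m, beyond which it jumps shut by itself and stays; released sooner it springs up. Press anywhere on top; pressing a shut side does no harm
- tab_top (a point): centre of the top face of the tab rim side; travels with it (76 mm above the table when up, 68 mm when shut). Its axes are those of the box
- far_top (a point): centre of the top face of the far rim side; travels with it (76 mm above the table when up, 68 mm when shut). Its axes are those of the box
- left_top (a point): centre of the top face of the left rim side; travels with it (76 mm above the table when up, 68 mm when shut). Its axes are those of the box
- right_top (a point): centre of the top face of the right rim side; travels with it (76 mm above the table when up, 68 mm when shut). Its axes are those of the box
- tin: flat aluminium tin with a hinged flap on top, 110 by 80 mm, 40 mm high (up to 115 mm where the flap stands part open); loose; not needed. Origin at the centre of its underside
- punch: black plastic hole punch with a press lever, 110 by 100 mm, about 85 mm high at the lever's raised front; loose; not needed. Origin at the centre of its underside
- hoops: stack of three wooden embroidery hoops, 150 mm across, 30 mm high; loose; not needed. Origin at the centre of its underside
- brayer: brayer with a pink hard roller and dark wooden handle, 200 mm long, 36 mm high, lying along its x; loose; not needed. Origin under its middle
- dowel1: oak dowel, 16 mm thick, 260 mm long, lying along its x; loose; not needed. Origin under its middle
- dowel2: oak dowel like the other and parallel to it; loose; not needed. Origin under its middle
- spool: small standing spool of red thread, 36 mm across, 44 mm high; loose; not needed. Origin at the centre of its underside

How it is judged:
By the outcome, as a careful person would: the job done as asked, in the order asked, and still so for the second after the job is handed in, with the robot touching nothing.
It also fails if it takes over 54 s, if anything falls off the work surface, if the arm or the gripper's body presses on something with over 40 N, if the wrist force passes 120 N, or if a joint passes its speed limit or range.

## Working session

There is one attempt and no reset: what is moved stays moved. The work goes in short steps, Python scripts to look and compute and a shell command to move; the robot and the scene stay as the last step left them, time stands still between calls to the robot, and variables do not carry over. Pictures are saved under pics/ and viewed, at most 10 in all, crops included, and the job is handed in when it is done.

```bash
mkdir -p pics
python3 - <<'E'
from station import arm
import cv2,json
s=arm.get_state(); print({k:s[k] for k in('t','eef_pos','ee_rot','force','width')})
for n in('top','side'):
    cv2.imwrite(f'pics/{n}0.png',arm.grab_frame(n)[:,:,::-1]); print(arm.get_calibration(n))
E
```

```text
{'t': 0.0, 'eef_pos': array([0.27372334, 0.61647188, 0.2256058 ]), 'ee_rot': array([ 3.13989647e+00, -1.47788652e-04, -4.17978048e-01]), 'force': array([ 0.52797785,  0.11150346, -0.70437253]), 'width': 0.08753485110469818}
{'fx': 443.53060558483475, 'fy': 443.53060558483475, 'cx': 284.26899078068743, 'cy': 210.45990627242904, 'cam_to_world': array([[-0.01379337, -0.99481561,  0.10075536,  0.43729005],
       [-0.99962798,  0.01134819, -0.02480149,  0.01009087],
       [ 0.02352952, -0.10105997, -0.99460205,  1.34876309],
       [ 0.        ,  0.        ,  0.        ,  1.        ]])}
{'fx': 429.6181360011662, 'fy': 429.6181360011662, 'cx': 280.3257304722277, 'cy': 207.4160327849926, 'cam_to_world': array([[ 0.90276317, -0.25660731,  0.34521203,  0.20909454],
       [-0.42977716, -0.50524507,  0.74834418, -0.81486406],
       [-0.01761391, -0.82394181, -0.5664006 ,  0.68700264],
       [ 0.        ,  0.        ,  0.        ,  1.        ]])}
```

View pics/top0.png

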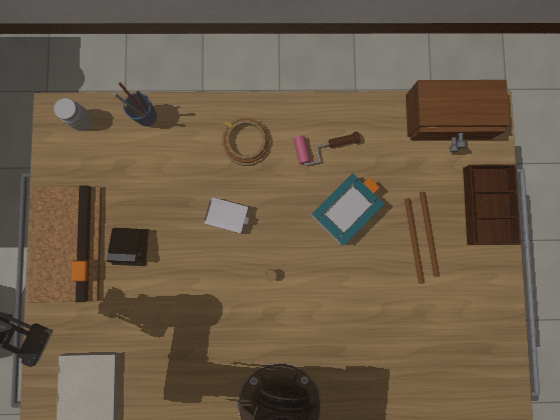

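View pics/side0.png

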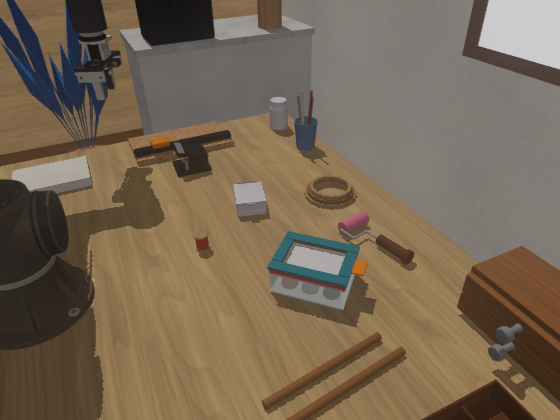

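The top view shows the teal rim centred near pixel (348,209), with the orange tab at (371,186). The nearest objects are the brayer at (330,145), the dowels at (420,235), the tin at (228,215) and the spool at (272,274). The side view shows the red seal still visible, with the tab at (360,267).

```bash
cat > h.py <<'E'
from station import arm
import cv2,numpy as np
def cast(n,px,z):
    c=arm.get_calibration(n);T=c['cam_to_world'];px=np.atleast_2d(px).astype(float)
    d=np.c_[(px[:,0]-c['cx'])/c['fx'],(px[:,1]-c['cy'])/c['fy'],np.ones(len(px))]@T[:3,:3].T
    return T[:3,3]+d*((z-T[2,3])/d[:,2])[:,None]
def masks(img,roi):
    hsv=cv2.cvtColor(img,cv2.COLOR_RGB2HSV);m=np.zeros(img.shape[:2],np.uint8);x0,y0,x1,y1=roi;m[y0:y1,x0:x1]=255
    return cv2.inRange(hsv,(80,90,40),(105,255,255))&m, cv2.inRange(hsv,(8,200,150),(18,255,255))&m
def box(n,img,roi):
    teal,org=masks(img,roi)
    P=cast(n,cv2.findNonZero(teal)[:,0],.076)[:,:2].astype(np.float32)*1000
    r=cv2.minAreaRect(P); t=cast(n,cv2.findNonZero(org)[:,0].mean(0),.07)[0,:2]*1000
    return r,t
E
python3 - <<'E'
from h import *
for n,roi in(('top',(300,160,395,255)),('side',(255,220,385,310))):
    r,t=box(n,cv2.imread(f'pics/{n}0.png')[:,:,::-1].copy(),roi)
    c=np.array(r[0]);print(n,r,'tab',t)
    d=c-t;print('yaw by tab',np.degrees(np.arctan2(d[1],d[0])),'tab dist',np.hypot(*d))
    a=np.radians(r[2]); 
    for k in range(4):
        u=np.array([np.cos(a+k*np.pi/2),np.sin(a+k*np.pi/2)])
        if u@d>.9*np.hypot(*d):
            v=np.array([-u[1],u[0]]);print('yaw',np.degrees(np.arctan2(u[1],u[0])))
            for nm,p in dict(tab=c-73*u,far=c+73*u,left=c+53*v,right=c-53*v).items():print(nm,p.round(1))
E
```

```text
top ((569.8995361328125, -205.8171844482422), (128.0234375, 166.81735229492188), 44.173038482666016) tab [ 640.82994691 -276.21984903]
yaw by tab 135.21394488832001 tab dist 99.93827271193341
yaw 134.17303848266602
tab [ 620.8 -258.2]
far [ 519.  -153.5]
left [ 531.9 -242.7]
right [ 607.9 -168.9]
side ((567.3717651367188, -207.52984619140625), (129.0210418701172, 168.07028198242188), 44.162540435791016) tab [ 638.22459083 -273.5216563 ]
yaw by tab 137.0344138322738 tab dist 96.82480007924866
yaw 134.16254043579102
tab [ 618.2 -259.9]
far [ 516.5 -155.2]
left [ 529.4 -244.5]
right [ 605.4 -170.6]
```

The measured rim is 128 x 167 mm, which agrees with the given 130 x 170. The centre is about (568.6, -206.7) mm with yaw 134.2°, and both views agree within 2.5 mm. I'll go high to above the far side with the fingers shut, turning -22° so the tool aligns with the box.

```bash
python3 -m crank '[{"dx":0.015,"dy":-0.035,"twist":-3,"grip":-1},{"dx":0.03,"dy":-0.07,"twist":-6,"grip":-1},{"dx":0.045,"dy":-0.105,"twist":-9,"grip":-1},{"dx":0.06,"dy":-0.14,"twist":-12,"grip":-1},{"dx":0.075,"dy":-0.175,"twist":-15,"grip":-1}]' 10
python3 -m crank '[{"dx":0.012,"dy":-0.039,"twist":-2,"grip":-1},{"dx":0.024,"dy":-0.078,"twist":-4,"grip":-1},{"dx":0.036,"dy":-0.117,"twist":-6,"grip":-1},{"dx":0.048,"dy":-0.156,"twist":-7,"grip":-1},{"dx":0.06,"dy":-0.195,"twist":-7,"grip":-1}]'
python3 -m crank '[{"dx":0.012,"dy":-0.039,"grip":-1},{"dx":0.024,"dy":-0.078,"grip":-1},{"dx":0.036,"dy":-0.117,"grip":-1},{"dx":0.048,"dy":-0.156,"grip":-1},{"dx":0.06,"dy":-0.195,"grip":-1}]'
python3 -m crank '[{"dx":0.012,"dy":-0.039,"grip":-1},{"dx":0.024,"dy":-0.078,"grip":-1},{"dx":0.036,"dy":-0.117,"grip":-1},{"dx":0.048,"dy":-0.156,"grip":-1},{"dx":0.049,"dy":-0.206,"grip":-1}]'
```

```text
invalid input at $[0]: expected keys dx, dy, dz, twist, grip
invalid input at $[0]: expected keys dx, dy, dz, twist, grip
invalid input at $[0]: expected keys dx, dy, dz, twist, grip
invalid input at $[0]: expected keys dx, dy, dz, twist, grip
```

All five keys are needed in every row.

```bash
python3 -m crank '[{"dx":0.015,"dy":-0.035,"dz":0,"twist":-3,"grip":-1},{"dx":0.03,"dy":-0.07,"dz":0,"twist":-6,"grip":-1},{"dx":0.045,"dy":-0.105,"dz":0,"twist":-9,"grip":-1},{"dx":0.06,"dy":-0.14,"dz":0,"twist":-12,"grip":-1},{"dx":0.075,"dy":-0.175,"dz":0,"twist":-15,"grip":-1}]' 10
python3 -m crank '[{"dx":0.012,"dy":-0.039,"dz":0,"twist":-2,"grip":-1},{"dx":0.024,"dy":-0.078,"dz":0,"twist":-4,"grip":-1},{"dx":0.036,"dy":-0.117,"dz":0,"twist":-6,"grip":-1},{"dx":0.048,"dy":-0.156,"dz":0,"twist":-7,"grip":-1},{"dx":0.06,"dy":-0.195,"dz":0,"twist":-7,"grip":-1}]'
```

```text
t: 0.52
eef_pos: [0.3491, 0.44, 0.2261]
ee_rot: [3.141, -0.0, -0.682]
force: [0.5, -0.4, -0.4]
width: 0.0597
gripper_force: 0.0
t: 0.93
eef_pos: [0.4088, 0.2449, 0.2265]
ee_rot: [3.142, 0.0, -0.803]
force: [1.6, -0.3, 1.0]
width: 0.0268
gripper_force: 0.0
```

```bash
python3 -m crank '[{"dx":0.012,"dy":-0.039,"dz":0,"twist":0,"grip":-1},{"dx":0.024,"dy":-0.078,"dz":0,"twist":0,"grip":-1},{"dx":0.036,"dy":-0.117,"dz":0,"twist":0,"grip":-1},{"dx":0.048,"dy":-0.156,"dz":0,"twist":0,"grip":-1},{"dx":0.055,"dy":-0.195,"dz":0,"twist":0,"grip":-1}]'
python3 -m crank '[{"dx":0.012,"dy":-0.039,"dz":0,"twist":0,"grip":-1},{"dx":0.024,"dy":-0.078,"dz":0,"twist":0,"grip":-1},{"dx":0.036,"dy":-0.117,"dz":0,"twist":0,"grip":-1},{"dx":0.048,"dy":-0.156,"dz":0,"twist":0,"grip":-1},{"dx":0.054,"dy":-0.195,"dz":0,"twist":0,"grip":-1}]'
python3 -m crank '[{"dx":0,"dy":-0.01,"dz":-0.03,"twist":0,"grip":-1},{"dx":0,"dy":-0.01,"dz":-0.06,"twist":0,"grip":-1},{"dx":0,"dy":-0.01,"dz":-0.09,"twist":0,"grip":-1},{"dx":0,"dy":-0.01,"dz":-0.12,"twist":0,"grip":-1},{"dx":0,"dy":-0.01,"dz":-0.12,"twist":0,"grip":-1}]'
python3 - <<'E'
from h import *
s=arm.get_state();print(s['eef_pos'],s['ee_rot'],s['force'],s['width'])
a,b=arm.grab_frame('top'),arm.grab_frame('side')
f=lambda i,r:cv2.resize(i[r[1]:r[3],r[0]:r[2]],(400,400),interpolation=cv2.INTER_CUBIC)
cv2.imwrite('pics/c1.png',np.hstack([f(a,(290,150,410,270)),f(b,(245,190,385,330))])[:,:,::-1])
E
```

```text
t: 1.35
eef_pos: [0.4642, 0.05, 0.2266]
ee_rot: [-3.141, -0.0, -0.801]
force: [2.2, -0.8, 0.7]
width: 0.0005
gripper_force: 0.0
t: 1.77
eef_pos: [0.5184, -0.1452, 0.2263]
ee_rot: [3.141, 0.0, -0.802]
force: [0.9, 0.4, 0.5]
width: 0.0005
gripper_force: 0.0
t: 2.18
eef_pos: [0.5136, -0.1531, 0.1009]
ee_rot: [3.135, 0.007, -0.804]
force: [-0.9, 0.3, -1.0]
width: 0.0002
gripper_force: 0.0
[ 0.51360094 -0.1531187   0.10087041] [ 3.13508888  0.00744818 -0.80377344] [-0.86550418  0.27245446 -1.01688914] 0.00020176662117088695
```

View pics/c1.png

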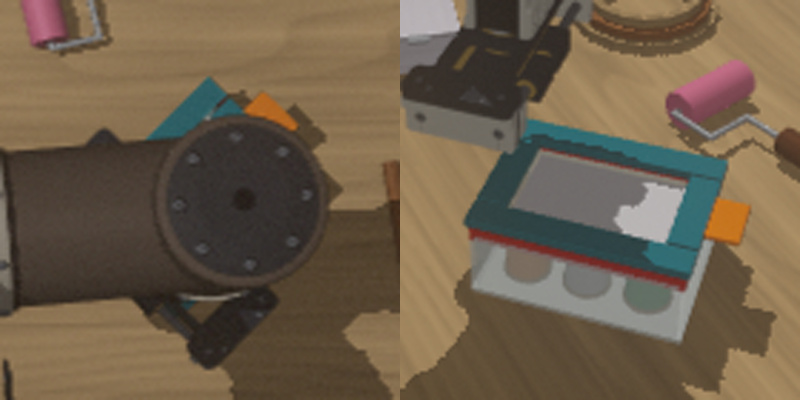

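The side crop shows a grey block with its bottom edge from (405,120) to (525,150), beside the far side. I need to know whether that is the gripper body or the fingers, so I'll project the TCP and body corners.

```bash
python3 -m crank '[{"dx":0,"dy":0,"dz":0,"twist":0,"grip":-1},{"dx":0,"dy":0,"dz":0,"twist":0,"grip":-1},{"dx":0,"dy":0,"dz":0,"twist":0,"grip":-1},{"dx":0,"dy":0,"dz":0,"twist":0,"grip":-1},{"dx":0,"dy":0,"dz":0,"twist":0,"grip":-1}]'
python3 - <<'E'
from h import *
s=arm.get_state();p=s['eef_pos'];print(p,s['ee_rot'],s['force'])
y=s['ee_rot'][2];u=np.array([np.cos(y),np.sin(y),0]);v=np.array([np.sin(y),-np.cos(y),0]);z=np.array([0,0,1])
c=arm.get_calibration('side');T=np.linalg.inv(c['cam_to_world'])
def pr(w):
    q=T[:3,:3]@w+T[:3,3];f=np.array([c['fx']*q[0]/q[2]+c['cx'],c['fy']*q[1]/q[2]+c['cy']]);return ((f-[220,140])*3.5).astype(int)
b=arm.grab_frame('side')
im=cv2.resize(b[140:310,220:390],(595,595),interpolation=cv2.INTER_CUBIC)[:,:,::-1].copy()
for k,h,a,bb in((0,(255,0,255),.0095,.021),(.066,(0,255,0),.039,.0965)):
    cv2.polylines(im,[np.array([pr(p+i*a*u+j*bb*v+k*z) for i,j in((1,1),(1,-1),(-1,-1),(-1,1))])],True,h,1)
far=np.array([.5178,-.1544,.076])
cv2.drawMarker(im,tuple(map(int,pr(far))),(0,0,255),0,12)
cv2.imwrite('pics/c2.png',im)
E
```

```text
t: 2.7
eef_pos: [0.5183, -0.153, 0.1075]
ee_rot: [-3.14, -0.001, -0.802]
force: [0.1, 0.3, -0.2]
width: 0.0002
gripper_force: 0.0
[ 0.51832701 -0.1529952   0.10748728] [-3.14037639e+00 -1.05907208e-03 -8.01602885e-01] [ 0.10707744  0.34412256 -0.16095389]
```

View pics/c2.png

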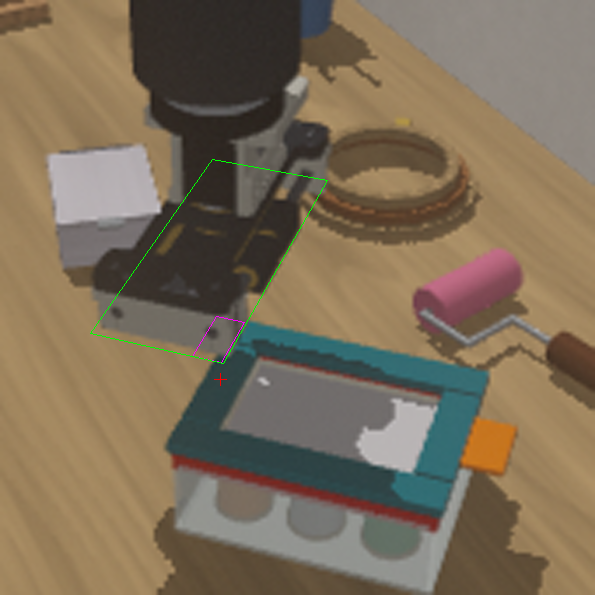

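The gripper body, with its bottom at z≈0.173, hides the fingers, and the projected outlines match the picture. The arm has settled at (518.3, -153.0), over the far side's centre. Fast descents overshoot by a few mm, so I'll go gently from here.

```bash
python3 -m crank '[{"dx":0,"dy":-0.001,"dz":-0.006,"twist":0,"grip":-1},{"dx":0,"dy":-0.001,"dz":-0.012,"twist":0,"grip":-1},{"dx":0,"dy":-0.001,"dz":-0.018,"twist":0,"grip":-1},{"dx":0,"dy":-0.001,"dz":-0.023,"twist":0,"grip":-1},{"dx":0,"dy":-0.001,"dz":-0.026,"twist":0,"grip":-1}]'
python3 -m crank '[{"dx":0,"dy":0,"dz":-0.002,"twist":0,"grip":-1},{"dx":0,"dy":0,"dz":-0.004,"twist":0,"grip":-1},{"dx":0,"dy":0,"dz":-0.006,"twist":0,"grip":-1},{"dx":0,"dy":0,"dz":-0.008,"twist":0,"grip":-1},{"dx":0,"dy":0,"dz":-0.008,"twist":0,"grip":-1}]'
```

```text
t: 3.17
eef_pos: [0.5172, -0.1541, 0.0793]
ee_rot: [3.14, 0.001, -0.802]
force: [0.1, -0.5, -0.5]
width: 0.0004
gripper_force: 0.0
t: 3.58
eef_pos: [0.5178, -0.1541, 0.0723]
ee_rot: [3.142, 0.0, -0.802]
force: [-0.4, 0.2, 0.6]
width: 0.0006
gripper_force: 0.0
```

```bash
python3 -m crank '[{"dx":0,"dy":0,"dz":-0.001,"twist":0,"grip":-1},{"dx":0,"dy":0,"dz":-0.002,"twist":0,"grip":-1},{"dx":0,"dy":0,"dz":-0.003,"twist":0,"grip":-1},{"dx":0,"dy":0,"dz":-0.004,"twist":0,"grip":-1},{"dx":0,"dy":0,"dz":-0.005,"twist":0,"grip":-1}]'
python3 -m crank '[{"dx":0,"dy":0,"dz":-0.001,"twist":0,"grip":-1},{"dx":0,"dy":0,"dz":-0.001,"twist":0,"grip":-1},{"dx":0,"dy":0,"dz":-0.001,"twist":0,"grip":-1},{"dx":0,"dy":0,"dz":-0.001,"twist":0,"grip":-1},{"dx":0,"dy":0,"dz":-0.001,"twist":0,"grip":-1}]'
```

```text
t: 4.0
eef_pos: [0.518, -0.1542, 0.0681]
ee_rot: [3.141, -0.0, -0.801]
force: [-5.4, 3.8, 17.1]
width: 0.0006
gripper_force: 8.6
t: 4.42
eef_pos: [0.518, -0.1541, 0.0681]
ee_rot: [-3.141, -0.001, -0.801]
force: [-5.2, 2.6, 17.0]
width: 0.0006
gripper_force: 8.0
```

It rests on the stop at z=0.068 with 17 N, so the far side is shut. Next is the left side, from the same orientation.

```bash
python3 -m crank '[{"dx":0,"dy":0,"dz":0.008,"twist":0,"grip":-1},{"dx":0,"dy":0,"dz":0.025,"twist":0,"grip":-1},{"dx":0.003,"dy":-0.02,"dz":0.033,"twist":0,"grip":-1},{"dx":0.007,"dy":-0.05,"dz":0.033,"twist":0,"grip":-1},{"dx":0.01,"dy":-0.075,"dz":0.033,"twist":0,"grip":-1}]'
python3 -m crank '[{"dx":0.003,"dy":-0.014,"dz":0,"twist":0,"grip":-1},{"dx":0.003,"dy":-0.014,"dz":0,"twist":0,"grip":-1},{"dx":0.003,"dy":-0.014,"dz":-0.006,"twist":0,"grip":-1},{"dx":0.003,"dy":-0.014,"dz":-0.012,"twist":0,"grip":-1},{"dx":0.003,"dy":-0.014,"dz":-0.018,"twist":0,"grip":-1}]'
python3 -m crank '[{"dx":0,"dy":0,"dz":-0.003,"twist":0,"grip":-1},{"dx":0,"dy":0,"dz":-0.006,"twist":0,"grip":-1},{"dx":0,"dy":0,"dz":-0.009,"twist":0,"grip":-1},{"dx":0,"dy":0,"dz":-0.012,"twist":0,"grip":-1},{"dx":0,"dy":0,"dz":-0.015,"twist":0,"grip":-1}]'
python3 -m crank '[{"dx":0,"dy":0,"dz":0,"twist":0,"grip":-1},{"dx":0,"dy":0,"dz":0,"twist":0,"grip":-1},{"dx":0,"dy":0,"dz":0,"twist":0,"grip":-1},{"dx":0,"dy":0,"dz":0,"twist":0,"grip":-1},{"dx":0,"dy":0,"dz":0,"twist":0,"grip":-1}]'
```

```text
t: 4.83
eef_pos: [0.5289, -0.2299, 0.1008]
ee_rot: [-3.14, -0.002, -0.8]
force: [0.4, 0.3, 0.1]
width: 0.0004
gripper_force: 0.0
t: 5.25
eef_pos: [0.5306, -0.2424, 0.0808]
ee_rot: [3.142, 0.0, -0.801]
force: [0.4, 0.0, 0.2]
width: 0.0007
gripper_force: 0.0
t: 5.67
eef_pos: [0.5313, -0.243, 0.0678]
ee_rot: [3.141, -0.001, -0.801]
force: [-13.5, 13.1, 44.4]
width: 0.0003
gripper_force: 21.9
t: 6.08
eef_pos: [0.5312, -0.2429, 0.0681]
ee_rot: [-3.141, -0.001, -0.801]
force: [-5.0, 5.4, 15.2]
width: 0.0004
gripper_force: 7.6
```

The left side is on its stop at 0.068. I'll go to the right side with a slower press.

```bash
python3 -m crank '[{"dx":0,"dy":0,"dz":0.008,"twist":0,"grip":-1},{"dx":0,"dy":0,"dz":0.025,"twist":0,"grip":-1},{"dx":0.015,"dy":0.015,"dz":0.033,"twist":0,"grip":-1},{"dx":0.04,"dy":0.039,"dz":0.033,"twist":0,"grip":-1},{"dx":0.065,"dy":0.063,"dz":0.033,"twist":0,"grip":-1}]'
python3 -m crank '[{"dx":0.011,"dy":0.01,"dz":0,"twist":0,"grip":-1},{"dx":0.011,"dy":0.01,"dz":0,"twist":0,"grip":-1},{"dx":0.011,"dy":0.01,"dz":-0.006,"twist":0,"grip":-1},{"dx":0.011,"dy":0.01,"dz":-0.012,"twist":0,"grip":-1},{"dx":0.011,"dy":0.01,"dz":-0.018,"twist":0,"grip":-1}]'
python3 - <<'E'
from h import *
b=arm.grab_frame('side')
cv2.imwrite('pics/c3.png',cv2.resize(b[190:330,235:395],None,fx=4,fy=4,interpolation=cv2.INTER_CUBIC)[:,:,::-1])
E
python3 -m crank '[{"dx":0,"dy":0,"dz":-0.002,"twist":0,"grip":-1},{"dx":0,"dy":0,"dz":-0.004,"twist":0,"grip":-1},{"dx":0,"dy":0,"dz":-0.006,"twist":0,"grip":-1},{"dx":0,"dy":0,"dz":-0.008,"twist":0,"grip":-1},{"dx":0,"dy":0,"dz":-0.01,"twist":0,"grip":-1}]'
python3 -m crank '[{"dx":0,"dy":0,"dz":-0.001,"twist":0,"grip":-1},{"dx":0,"dy":0,"dz":-0.002,"twist":0,"grip":-1},{"dx":0,"dy":0,"dz":-0.003,"twist":0,"grip":-1},{"dx":0,"dy":0,"dz":-0.004,"twist":0,"grip":-1},{"dx":0,"dy":0,"dz":-0.005,"twist":0,"grip":-1}]'
```

```text
t: 6.5
eef_pos: [0.597, -0.18, 0.1009]
ee_rot: [-3.14, -0.002, -0.804]
force: [1.7, -0.9, 0.4]
width: 0.0004
gripper_force: 0.0
t: 6.92
eef_pos: [0.6059, -0.1707, 0.0806]
ee_rot: [3.141, 0.001, -0.803]
force: [0.3, -0.7, -0.4]
width: 0.0004
gripper_force: 0.0
t: 7.38
eef_pos: [0.6069, -0.1704, 0.0719]
ee_rot: [-3.141, -0.0, -0.802]
force: [-0.2, 0.5, 0.1]
width: 0.0007
gripper_force: 0.0
t: 7.8
eef_pos: [0.6071, -0.1701, 0.0681]
ee_rot: [3.142, -0.001, -0.801]
force: [-7.5, 4.1, 20.9]
width: 0.0008
gripper_force: 10.3
```

View pics/c3.png

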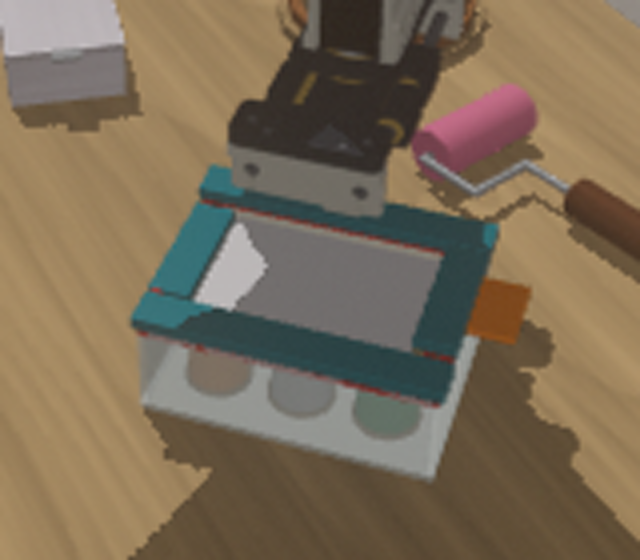

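The left side's front seal is now only a thin line. There is a small red line at (165,292) between far and left. The right side has reached its stop too. I'll back away and look at all four clearly before doing the tab side.

```bash
python3 -m crank '[{"dx":0,"dy":0,"dz":0.008,"twist":0,"grip":-1},{"dx":0,"dy":0,"dz":0.03,"twist":0,"grip":-1},{"dx":-0.01,"dy":0.02,"dz":0.06,"twist":0,"grip":-1},{"dx":-0.025,"dy":0.05,"dz":0.07,"twist":0,"grip":-1},{"dx":-0.04,"dy":0.085,"dz":0.08,"twist":0,"grip":-1}]'
python3 -m crank '[{"dx":-0.016,"dy":0.038,"dz":0,"twist":0,"grip":-1},{"dx":-0.032,"dy":0.076,"dz":0,"twist":0,"grip":-1},{"dx":-0.048,"dy":0.114,"dz":0,"twist":0,"grip":-1},{"dx":-0.06,"dy":0.15,"dz":0,"twist":0,"grip":-1},{"dx":-0.06,"dy":0.17,"dz":0,"twist":0,"grip":-1}]'
python3 - <<'E'
from h import *
b=arm.grab_frame('side');a=arm.grab_frame('top')
cv2.imwrite('pics/side4.png',b[:,:,::-1]);cv2.imwrite('pics/top4.png',a[:,:,::-1])
print(box('top',a,(300,160,395,255)),box('side',b,(255,220,385,310)))
cv2.imwrite('pics/c4.png',cv2.resize(b[225:315,260:380],None,fx=6.5,fy=6.5,interpolation=cv2.INTER_CUBIC)[:,:,::-1])
E
```

```text
t: 8.22
eef_pos: [0.5673, -0.0851, 0.148]
ee_rot: [-3.14, -0.001, -0.804]
force: [0.4, 1.5, -0.2]
width: 0.0006
gripper_force: 0.0
t: 8.63
eef_pos: [0.505, 0.0876, 0.1473]
ee_rot: [-3.14, 0.0, -0.8]
force: [1.2, -0.4, 1.0]
width: 0.0005
gripper_force: 0.0
(((569.5115966796875, -204.80307006835938), (127.16646575927734, 168.23529052734375), 44.173038482666016), array([ 640.79597089, -275.87659528])) (((561.7407836914062, -216.58201599121094), (130.60702514648438, 164.97605895996094), 44.40245056152344), array([ 638.29710441, -273.7346818 ]))
```

View pics/c4.png

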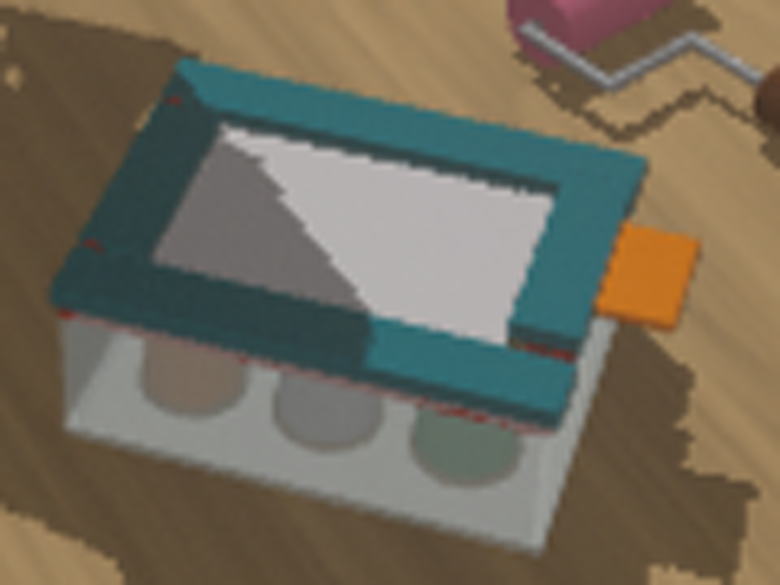

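The far, left and right tops are flush, with only specks of red in the corner gaps. The tab side stands higher, with its end face and red seal visible at (545,345). The box has not moved, with its centre within about 1 mm. Now the tab side, at (619.5, -258.4).

```bash
python3 -m crank '[{"dx":0.012,"dy":-0.036,"dz":0,"twist":0,"grip":-1},{"dx":0.024,"dy":-0.073,"dz":0,"twist":0,"grip":-1},{"dx":0.036,"dy":-0.11,"dz":0,"twist":0,"grip":-1},{"dx":0.048,"dy":-0.147,"dz":0,"twist":0,"grip":-1},{"dx":0.06,"dy":-0.183,"dz":0,"twist":0,"grip":-1}]'
python3 -m crank '[{"dx":0.012,"dy":-0.036,"dz":0,"twist":0,"grip":-1},{"dx":0.024,"dy":-0.073,"dz":0,"twist":0,"grip":-1},{"dx":0.036,"dy":-0.11,"dz":0,"twist":0,"grip":-1},{"dx":0.048,"dy":-0.14,"dz":0,"twist":0,"grip":-1},{"dx":0.0525,"dy":-0.16,"dz":-0.01,"twist":0,"grip":-1}]'
python3 -m crank '[{"dx":0,"dy":0,"dz":-0.01,"twist":0,"grip":-1},{"dx":0,"dy":0,"dz":-0.022,"twist":0,"grip":-1},{"dx":0,"dy":0,"dz":-0.034,"twist":0,"grip":-1},{"dx":0,"dy":0,"dz":-0.044,"twist":0,"grip":-1},{"dx":0,"dy":0,"dz":-0.052,"twist":0,"grip":-1}]'
```

```text
t: 9.15
eef_pos: [0.5673, -0.1003, 0.1468]
ee_rot: [-3.141, -0.0, -0.802]
force: [1.1, -0.2, -0.1]
width: 0.0002
gripper_force: 0.0
t: 9.57
eef_pos: [0.6212, -0.2623, 0.138]
ee_rot: [-3.14, -0.003, -0.803]
force: [1.8, 0.7, 0.3]
width: 0.0004
gripper_force: 0.0
t: 9.98
eef_pos: [0.6188, -0.2571, 0.0832]
ee_rot: [3.141, 0.001, -0.801]
force: [-0.1, -0.2, 0.2]
width: 0.0002
gripper_force: 0.0
```

```bash
python3 -m crank '[{"dx":0,"dy":0,"dz":-0.003,"twist":0,"grip":-1},{"dx":0,"dy":0,"dz":-0.006,"twist":0,"grip":-1},{"dx":0,"dy":0,"dz":-0.009,"twist":0,"grip":-1},{"dx":0,"dy":0,"dz":-0.011,"twist":0,"grip":-1},{"dx":0,"dy":0,"dz":-0.013,"twist":0,"grip":-1}]'
python3 -m crank '[{"dx":0,"dy":0,"dz":-0.001,"twist":0,"grip":-1},{"dx":0,"dy":0,"dz":-0.002,"twist":0,"grip":-1},{"dx":0,"dy":0,"dz":-0.003,"twist":0,"grip":-1},{"dx":0,"dy":0,"dz":-0.004,"twist":0,"grip":-1},{"dx":0,"dy":0,"dz":-0.005,"twist":0,"grip":-1}]'
```

```text
t: 10.4
eef_pos: [0.6199, -0.2578, 0.0722]
ee_rot: [-3.141, -0.001, -0.801]
force: [0.8, 0.4, 0.0]
width: 0.0009
gripper_force: 0.0
t: 10.82
eef_pos: [0.6195, -0.2583, 0.0681]
ee_rot: [3.141, -0.001, -0.801]
force: [-5.5, 4.6, 19.3]
width: 0.0002
gripper_force: 9.2
```

The tab side is on its stop. I'll lift, retreat and check.

```bash
python3 -m crank '[{"dx":0,"dy":0,"dz":0.008,"twist":0,"grip":-1},{"dx":0,"dy":0,"dz":0.03,"twist":0,"grip":-1},{"dx":0,"dy":0,"dz":0.06,"twist":0,"grip":-1},{"dx":-0.012,"dy":0.036,"dz":0.075,"twist":0,"grip":-1},{"dx":-0.024,"dy":0.073,"dz":0.08,"twist":0,"grip":-1}]'
python3 -m crank '[{"dx":-0.012,"dy":0.036,"dz":0,"twist":0,"grip":-1},{"dx":-0.024,"dy":0.073,"dz":0,"twist":0,"grip":-1},{"dx":-0.036,"dy":0.11,"dz":0,"twist":0,"grip":-1},{"dx":-0.048,"dy":0.147,"dz":0,"twist":0,"grip":-1},{"dx":-0.06,"dy":0.183,"dz":0,"twist":0,"grip":-1}]'
python3 -m crank '[{"dx":-0.012,"dy":0.036,"dz":0,"twist":0,"grip":-1},{"dx":-0.024,"dy":0.073,"dz":0,"twist":0,"grip":-1},{"dx":-0.03,"dy":0.1,"dz":0,"twist":0,"grip":-1},{"dx":-0.03,"dy":0.1,"dz":0,"twist":0,"grip":-1},{"dx":-0.03,"dy":0.1,"dz":0,"twist":0,"grip":-1}]'
python3 - <<'E'
from h import *
b=arm.grab_frame('side');a=arm.grab_frame('top')
print(box('top',a,(300,160,395,255)))
f=lambda i,r:cv2.resize(i[r[1]:r[3],r[0]:r[2]],(400,400),interpolation=cv2.INTER_CUBIC)
cv2.imwrite('pics/c5.png',np.hstack([f(a,(250,100,450,300)),f(b,(260,205,380,325))])[:,:,::-1])
E
```

```text
t: 11.23
eef_pos: [0.597, -0.1862, 0.1495]
ee_rot: [-3.139, -0.004, -0.805]
force: [1.0, 1.3, -0.4]
width: 0.0001
gripper_force: 0.0
t: 11.65
eef_pos: [0.5347, -0.0005, 0.147]
ee_rot: [-3.141, -0.0, -0.802]
force: [1.0, 1.3, -1.1]
width: 0.0005
gripper_force: 0.0
t: 12.07
eef_pos: [0.5052, 0.0994, 0.147]
ee_rot: [-3.141, -0.0, -0.799]
force: [0.5, 0.4, 0.3]
width: 0.0007
gripper_force: 0.0
(((568.8720092773438, -204.14410400390625), (127.16643524169922, 166.39926147460938), 44.172725677490234), array([ 638.62881806, -275.5686584 ]))
```

View pics/c5.png

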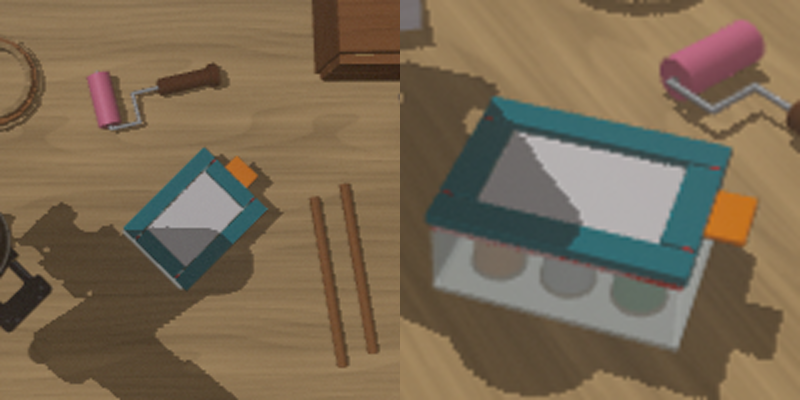

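All four sides are now flush, with symmetric thin seam lines at the four corners, for example (680,248) and (447,190). The box and its neighbours are where they were, and the arm is clear.

```bash
python3 -c "
from station import arm
print(arm.job_done())"
```

```text
the job is handed in; nothing more can be done
None
```

I pressed all four rim sides down to their stop in the order far, left, right, then tab last, and handed the job in with the arm clear; the box stayed in place within about 2 mm, though the left press briefly spiked to about 48 N at the fingertips.

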